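# Shift the bottle roller into its slow gear

## Task

The gear lever on the bottle roller stands in the fast gear, the front slot on the motor side of the H gate; put it into slow gear, the slot diagonally opposite (at the back, next to the rollers). Push it with the fingertips or the outside of the fingers: back out of its slot to neutral, across the gate, then fully home in the slow slot, without putting it into either of the other two gears on the way and never taking the knob or stalk between the fingers. Leave the bottle on the rollers and the other things on the bench where they are.

Things in the scene. Friction and masses are not known exactly. Their poses are not given: they have to be found in the camera images.
- roller: White bench bottle roller, fixed. Origin on the bench under the gate's centre; x to its back, y to its motor side. Front (-x, switch panel) faces the robot within 0.35 rad. Gearbox 240 (x) by 130 (y), 115 mm high, centred on the origin; grey motor with black cowl at +y to y = 176 mm, 125 high; two rollers, 36 mm thick, at -y to an end plate at y = -366 mm, 240 wide, 108 high.
- gate_centre (a point): Centre of the gate's top, 123 mm above the bench; axes as roller. Steel plate 104 (x) by 92 (y) by 6 mm on the gearbox with an H opening: columns at y = +16 (motor side) and -16 mm (roller side), slots 14 mm wide, ending at x = -25.5 (front) and +25.5 mm (back); neutral channel at x = 0, 20 mm wide, between tongues with round tips (radius 9 mm). Each slot end is one gear.
- slow_slot (a point): Point on the gate's top where the stalk's axis passes when home in the slow slot (back, roller side): 20 mm back and 16 mm to the roller side of the gate's centre; axes as roller.
- knob (a point): Centre of the lever's black ball knob, 36 mm diameter; z axis up along the steel stalk (10 mm thick, 2 mm play either side in a slot). It is 160 mm above the pivot, which lies 50 mm above the bench under the gate's centre. Knob centre 210 mm above the bench in neutral, 200 mm in gear. At the start about 34 to 44 mm in front and 32 to 38 mm to the motor side of the gate's centre.
- slow_home (a point): Where the knob's centre is when the lever is fully home in slow gear: 44 mm to the back and 34 mm to the roller side of the gate's centre, 200 mm above the bench; axes as roller.
- gear_lever (a joint): Swing of the lever front to back about its pivot, rad: 0 neutral, +0.278 stopped at the back end of a slot, -0.278 at the front end. Within 0.07 of 0 it passes freely along neutral (knob within 11 mm); the round tongue tips guide it in from a little more. No spring: friction holds it where it is left; about 3 N at the knob moves it.
- gear_cross (a joint): Sideways swing of the lever about the same pivot, rad: 0 middle, positive to the roller side (-y of roller), negative to the motor side; +-0.225 in the middle of a column, stopped at +-0.252 by the gate's side walls. No spring; friction holds it, about 3 N at the knob moves it.
- media_bottle: Loose amber glass bottle lying on the two rollers, along them: 86 mm diameter, 170 mm long with a blue cap towards the gearbox, top 165 mm above the bench. Origin on its axis, 75 mm from its base. Stays on the rollers.
- petri_stack: Loose stack of four Petri dishes in front of the motor, 92 mm diameter, 60 mm high; origin under its centre.
- jar: Loose amber jar with a white cap on the bench behind the motor, 60 mm diameter, 85 mm high; origin under its centre.
- wash_bottle: Loose white wash bottle behind the gearbox, 68 mm diameter, 200 mm high with a bent spout; origin under its centre.
- spray_bottle: Loose white spray bottle behind the rollers, 84 mm diameter, 220 mm high; origin under its centre.
- slide_box: Loose blue slide box beyond the motor, beside the machine, 88 by 178 by 35 mm; origin under its centre.
- tube_rack: Loose white rack with capped tubes, 75 by 190 mm, 104 mm high, behind and to the motor side; origin under its centre.

How it is judged:
By the outcome, as a careful person would: the job done as asked, in the order asked, and still so for the second after the job is handed in, with the robot touching nothing.
It also fails if it takes over 45 s, if anything falls off the work surface, if the arm or the gripper's body presses on something with over 40 N, if the wrist force passes 120 N, or if a joint passes its speed limit or range.

## Robot

A 7-joint arm with a two-finger parallel gripper is mounted at the origin on the work surface. World frame = base frame: x ahead of the robot, y to its left, z up, the work surface at z = 0. Lengths are in m, angles in rad, forces in N, time in s.
With the tool pointing down it reaches from about 0.4 to 0.75 m from the base axis. Payload 19.5 kg.
Tool frame: the origin (TCP) lies at the very end of the fingers, on their centre line; the grasp point (between the pads) lies 19 mm behind it; z points along the fingers, y is the line along which they close (so a half turn about z gives the same grasp; the last joint's range is limited). The gripper opens to 85 mm and grips with 20 to 120 N. Pads are 22 mm wide; open, the fingers measure 114 mm over their backs; the gripper's body (76 mm by 85 mm) begins 54 mm behind the grasp point. The pads swing forward as they close: fully open they stand 13 mm farther back than shut.
Start: joints at [-1.29, 0.707, -0.028, 1.485, 0.022, 0.951, -0.075], TCP at [0.182, 0.545, 0.204] pointing down, gripper open.
Joint ranges: [-2.71, 2.71], [-0.32, 2.16], [-1.57, 1.52], [0, 2.45], [-1.46, 4.6], [0, 2.02], [-2.83, 2.83]. Speed limits (rad/s): [1.89, 1.89, 2.57, 2.57, 3.01, 3.01, 3.01].

## Interface

Orientations are given as a unit quaternion [x, y, z, w].
In Python, from workcell import telemetry, cams, manip gives the robot as it stands.
- The arm moves only by the shell command python3 -m creep 'ROWS' [FORCE]. ROWS is JSON, a list that holds one entry, the list of rows, each a list of 5 numbers: the shift along the tool's x, y, z in cm, then the turn about the tool's z in rad, then the gripper's target within -1 to 1 (fully open at 1, half-way at 0, shut at -1). A call has 1 to 5 rows; each row is the pose to reach, as a shift and turn from the pose commanded when the call began, along the tool's axes at that moment; what a row does not reach only later rows make up. A row lasts 1/12 s, in which the tool goes at most 41.7 mm and 7.16 degrees, less where a joint would pass 70% of its speed; a pose out of reach is approached as far as the arm can. A call with a gripper value outside its range is refused whole. The fingers move at their own pace and stop on an object; FORCE is the grip in N (left out, the last holds). Time passes only in rows, so rows that repeat a pose let the fingers close. It gives the time, the measured TCP pose, the force, the opening and the grip force at its end, in the units of the state.
- telemetry.sense(): the state, without advancing time (a new reading comes with each control period).
- cams.get_image(name): name is "scene" or "top"; returns a dict with "frame" (480x640x3 uint8, red, green, blue), "camera_matrix" (3x3 intrinsics, pixels), "k1" (the pictures are not rectified: a ray, as slopes to the right and down, at radius r is drawn at 1 + k1 r^2 times it, then the intrinsics apply), "R" (3x3) and "t" (3): a world point X has camera coordinates R X + t. Camera axes: x right, y down, z forward; pixel columns grow to the right and rows downward; lengths in m; the calibration is good to about 2 mm. A picture is of the moment at which its call begins. There is no depth.
- manip.hand_in(): hands the job in; it is judged then, once.
The state is a dict: "clock": time; "joints": joint angles; "joint_vel": joint speeds; "effort": joint torques, N m; "eef_pos": TCP position; "tool_rot": TCP orientation; "ft_force": force on the tool from outside, world axes, zero at the start; "torque": the same for the moment, N m; "gripper_width": opening from 0.0 (shut) to 1.0 (fully open); "grip_force": force on a finger pad.
Only numpy, scipy, OpenCV 4.12 (cv2) and the standard library are available. Lean on these libraries where they do the work, as an engineer would, in place of code of your own. Each camera call takes 0.05 s, during which the arm holds its last target. There are 200 camera calls.

## Working session

There is one attempt and no reset: what is moved stays moved. The work goes in short steps, Python scripts to look and compute and a shell command to move; the robot and the scene stay as the last step left them, time stands still between calls to the robot, and variables do not carry over. Pictures are saved under pics/ and viewed, at most 11 in all, crops included, and the job is handed in when it is done.

```bash
mkdir -p pics
cat > h.py <<'E'
from workcell import telemetry, cams, manip
import numpy as np, cv2
def snap(n,f,crop=None,scale=1):
    d=cams.get_image(n); im=d["frame"][:,:,::-1]
    np.savez(f"{n}.npz",**{k:np.array(d[k]) for k in("camera_matrix","k1","R","t")})
    if crop: x0,y0,x1,y1=crop; im=im[y0:y1,x0:x1]
    if scale!=1: im=cv2.resize(im,None,fx=scale,fy=scale,interpolation=cv2.INTER_CUBIC)
    cv2.imwrite(f"pics/{f}.png",im)
def ray(n,u,v):
    d=np.load(n+".npz");K=d["camera_matrix"];k=float(d["k1"])
    p=np.array([(u-K[0,2])/K[0,0],(v-K[1,2])/K[1,1]]);q=p.copy()
    for _ in range(30): q=p/(1+k*(q@q))
    R,t=d["R"],d["t"]
    return -R.T@t, R.T@np.array([q[0],q[1],1])
def atz(n,u,v,z):
    c,r=ray(n,u,v); return c+r*(z-c[2])/r[2]
def proj(n,X):
    d=np.load(n+".npz");K=d["camera_matrix"];k=float(d["k1"])
    c=d["R"]@np.array(X)+d["t"];q=c[:2]/c[2];q=q*(1+k*(q@q))
    return K[0,0]*q[0]+K[0,2],K[1,1]*q[1]+K[1,2]
E
python3 - <<'E'
from h import *
snap("scene","s1");snap("top","t1")
for n in("scene","top"): print(n,ray(n,320,240))
s=telemetry.sense();print(s)
E
```

```text
scene (array([ 1.00301284, -0.60978325,  1.04821645]), array([-0.32707762,  0.57593314, -0.7492979 ]))
top (array([0.52951828, 0.0969201 , 1.0117926 ]), array([ 0.05505574, -0.00967846, -0.99845491]))
{'clock': 0.1, 'joints': array([-1.2896729 ,  0.7070495 , -0.02763228,  1.4849411 ,  0.02199139,
        0.95087962, -0.0755035 ]), 'joint_vel': array([ 0.00086474, -0.00131725, -0.00084798, -0.00193521, -0.00022194,
        0.00031051, -0.00119855]), 'effort': array([ 1.65241145e-03, -8.84297705e+01,  1.23642527e+00, -2.36448562e+01,
        1.69629185e-02,  5.26403383e-03, -2.08332006e-05]), 'eef_pos': array([0.18232565, 0.54505953, 0.20387168]), 'tool_rot': array([ 1.60710631e-01,  9.87001446e-01, -4.82429609e-04, -7.26572337e-05]), 'ft_force': array([0.64506132, 0.51226113, 0.12113025]), 'torque': array([-0.00785922, -0.05689639, -0.0334071 ]), 'grip_force': 0.0, 'gripper_width': 1.0003847884379937}
```

View pics/s1.png

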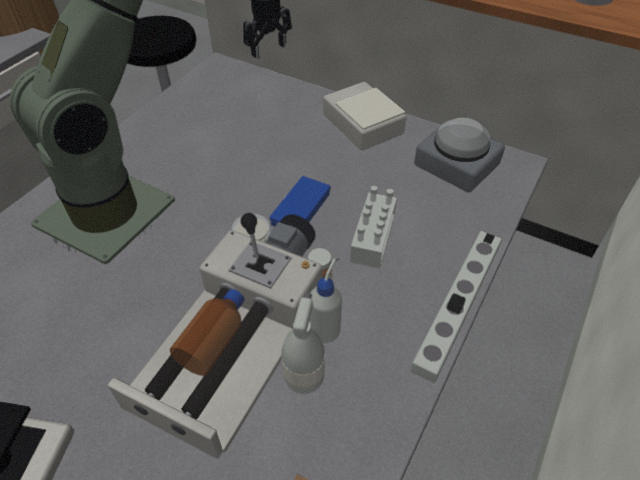

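View pics/t1.png

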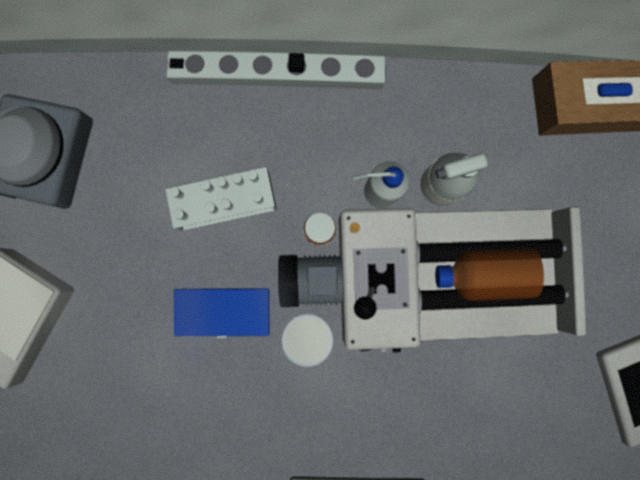

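The top view shows the gate near (382,278), the black knob near (366,308) and the gearbox corners near (343,211), (414,211), (418,347) and (347,347). I'll zoom in on this area.

Run:
```python
from h import *
snap("top","t2",(330,200,430,360),5) if 0 else snap("top","t2",(320,205,440,355),4)
for u,v in((343,211),(414,211),(418,347),(347,347)): print(atz("top",u,v,.115))
print(atz("top",382,278,.123),atz("top",366,308,.2))
```

```text
[0.62972203 0.05025905 0.115     ]
[ 0.63337562 -0.07195764  0.115     ]
[ 0.40132279 -0.08343946  0.115     ]
[0.39894016 0.03759481 0.115     ]
[ 0.51727502 -0.01798504  0.123     ] [0.47169724 0.01557376 0.2       ]
```

View pics/t2.png

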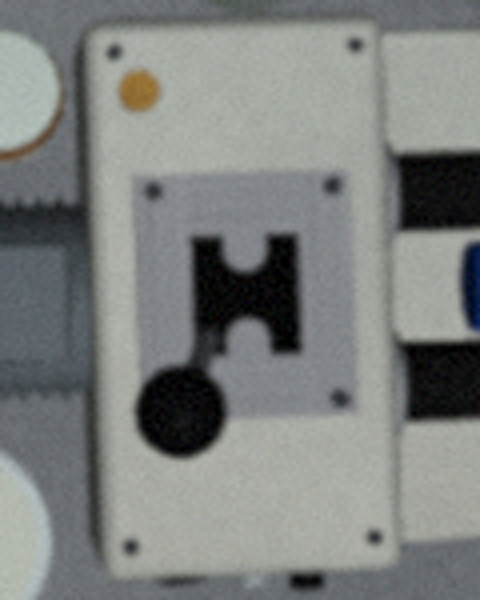

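The H opening spans crop x 193–300 and y 235–353, so its centre is near full pixel (381.5,278.3). The knob is at crop (181,411). Next I'll compute the roller yaw, gate centre and knob position.

```bash
cat >> h.py <<'E'
def c2(u,v): return 320+(u-1.5)/4, 205+(v-1.5)/4
E
python3 - <<'E'
from h import *
P=[atz("top",*c2(*p),.115)[:2] for p in((114,52),(355,45),(375,537),(131,546))]
print(np.mean(P,0)); a=P[0]-P[3];b=P[1]-P[2];c=P[0]-P[1];d=P[3]-P[2]
print([np.arctan2(v[1],v[0]) for v in(a,b)],[np.arctan2(-v[0],v[1]) for v in(c,d)],[np.linalg.norm(v) for v in(a,b,c,d)])
S=[atz("top",*c2(*p),.123)[:2] for p in((153,190),(332,185),(340,398))]
print("plate c",(S[0]+S[2])/2,np.linalg.norm(S[0]-S[1]),np.linalg.norm(S[1]-S[2]))
g=[atz("top",*c2(*p),.123)[:2] for p in((193,236),(298,235),(300,352))];print("H",(g[0]+g[2])/2)
k=atz("top",*c2(181,411),.2)[:2];print("knob",k)
psi=np.mean([np.arctan2(v[1],v[0]) for v in(a,b)]);R=np.array([[np.cos(psi),-np.sin(psi)],[np.sin(psi),np.cos(psi)]])
G=((S[0]+S[2])/2+(g[0]+g[2])/2)/2
print(psi,G,"knob rel",R.T@(k-G),"home",G+R@[.044,-.034])
E
```

```text
[ 0.51683465 -0.01687823]
[np.float64(0.05943354492617602), np.float64(0.06103081812596636)] [np.float64(0.05850185797558984), np.float64(0.056861964506907337)] [np.float64(0.20988402540347276), np.float64(0.21005526133923172), np.float64(0.10372910850551971), np.float64(0.10406492307355554)]
plate c [ 0.5170129  -0.01675994] 0.07604579779086926 0.08993150982570887
H [ 0.51702582 -0.01673281]
knob [0.47261365 0.01732952]
0.060232181526071196 [ 0.51701936 -0.01674638] knob rel [-0.04227396  0.03668714] home [ 0.56298623 -0.04803611]
```

```bash
cat >> h.py <<'E'
from scipy.spatial.transform import Rotation as Ro
PSI=.060; G=np.array([.5170,-.0167,0]); RR=Ro.from_euler("z",PSI)
def tell(target=None):
    s=telemetry.sense(); T=Ro.from_quat(s["tool_rot"]); p=s["eef_pos"]
    f=RR.inv().apply(s["ft_force"]); e=(RR.inv()*T).as_matrix()
    print("t %.1f rel mm"%s["clock"],np.round(1000*RR.inv().apply(p-G),1),"F",np.round(f,1),"turn err",round(float(np.arctan2(e[1,0],-e[0,0])),3),"w",round(s["gripper_width"],2))
    if target is not None: print("shift cm",np.round(100*T.inv().apply(RR.apply(np.array(target)/1000)+G-p),2))
E
python3 -m creep '[[[-3.6,-1.4,0,-0.1,-1],[-7.2,-2.8,0,-0.2,-1],[-10.8,-4.2,0,-0.3,-1],[-14.4,-5.6,0,-0.383,-1],[-18,-7,0,-0.383,-1]]]' 60
python3 -c "from h import *; tell([-88,37,200])"
```

```text
clock: 0.57
eef_pos: [0.3321, 0.4203, 0.2042]
tool_rot: [-0.033, 0.999, -0.0, -0.0]
ft_force: [1.1, 0.7, 0.5]
gripper_width: 0.3
grip_force: 0.0
t 0.6 rel mm [-158.4  447.3  204.2] F [1.1 0.6 0.5] turn err -0.006 w 0.3
shift cm [ -6.78 -41.07   0.43]
```

```bash
python3 -m creep '[[[-0.8,-4,0,0,-1],[-1.6,-8,0,0,-1],[-2.4,-12,0,0,-1],[-3.2,-16,0,0,-1],[-4,-20,0,0,-1]]]' >/dev/null; python3 -m creep '[[[-0.4,-4,0.4,0,-1],[-0.8,-8,0.8,0,-1],[-1.2,-12,1.0,0,-1],[-1.6,-16,1.2,0,-1],[-1.6,-19.5,1.2,0,-1]]]' >/dev/null
python3 -m creep '[[[0,0,0,0,-1],[0,0,0,0,-1]]]'
python3 -c "from h import *; tell([-85,37,192]);snap('scene','s3',(180,170,340,290),4);snap('top','t3',(320,205,440,355),4)"
```

```text
clock: 1.57
eef_pos: [0.4106, 0.0292, 0.1922]
tool_rot: [-0.028, 1.0, -0.0, -0.0]
ft_force: [-0.1, 0.4, -0.4]
gripper_width: 0.002
grip_force: 0.0
t 1.6 rel mm [-103.5   52.2  192.2] F [-0.1  0.4 -0.4] turn err 0.004 w 0.0
shift cm [-1.86 -1.51  0.02]
```

View pics/s3.png

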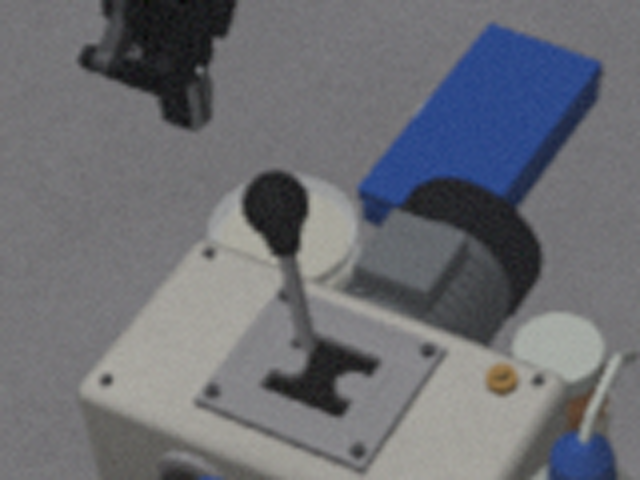

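```bash
python3 -m creep '[[[0,-0.8,0,0,-1],[0,-1.5,0,0,-1],[-1,-1.5,0,0,-1],[-2,-1.5,0,0,-1],[-2.5,-1.5,0,0,-1]]]' >/dev/null; python3 -c "from h import *; tell()"
python3 -m creep '[[[-0.3,0,0,0,-1],[-0.6,0,0,0,-1],[-0.9,0,0,0,-1],[-1.2,0,0,0,-1],[-1.5,0,0,0,-1]]]' >/dev/null; python3 -c "from h import *; tell()"
```

```text
t 2.1 rel mm [-77.5  38.7 192.3] F [0.2 0.1 0.5] turn err -0.001 w 0.0
t 2.5 rel mm [-63.3  38.9 192.4] F [-0.5 -0.  -0.5] turn err -0.0 w 0.0
```

```bash
python3 -m creep '[[[-0.3,-0.1,0,0,-1],[-0.6,-0.2,0,0,-1]]]' >/dev/null; python3 -c "from h import *; tell();snap('scene','s4',(180,170,340,290),4)"
```

```text
t 2.7 rel mm [-57.2  36.8 192.3] F [-0.9 -0.9 -1. ] turn err -0.0 w -0.0
```

View pics/s4.png

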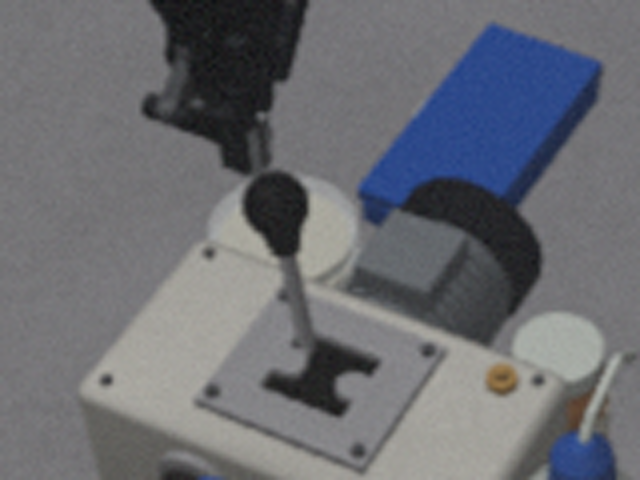

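```bash
python3 -c "
from h import *
for p in([-57,37,192],[-42,37,200],[0,0,123]):
  u,v=proj('scene',RR.apply(np.array(p)/1000)+G); print(p,(u-180)*4,(v-170)*4)"
```

```text
[-57, 37, 192] 251.97902715948703 199.7129228373601
[-42, 37, 200] 274.65719107992766 198.35092944385133
[0, 0, 123] 319.76580777019353 366.1203405854169
```

```bash
python3 -c "
from h import *
for p in([-103.5,52,192],[-103.5,52,202],[-103.5,52,212],[-113.5,52,192],[-103.5,62,192]):
  u,v=proj('scene',RR.apply(np.array(p)/1000)+G); print(p,(u-180)*4,(v-170)*4)
snap('top','t4',(320,205,440,355),4)"
```

```text
[-103.5, 52, 192] 193.26609744087216 154.48600408250547
[-103.5, 52, 202] 190.9689387139673 141.46114327057842
[-103.5, 52, 212] 188.642110286052 128.27165068894396
[-113.5, 52, 192] 177.71771455168982 148.73960203674187
[-103.5, 62, 192] 203.11938960220436 142.81255871297958
```

View pics/t4.png

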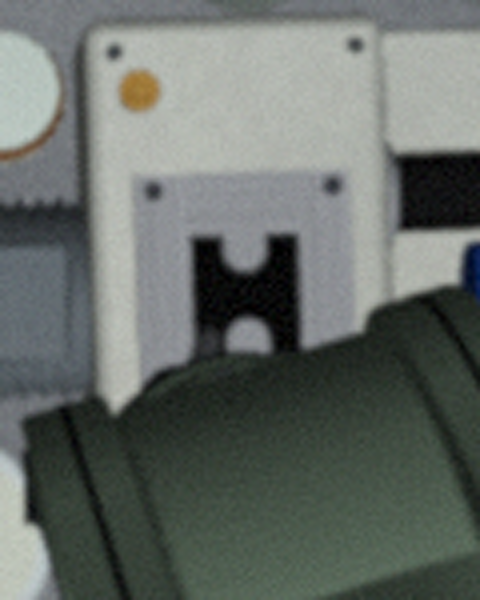

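```bash
python3 -m creep '[[[1.2,0,0,0,-1],[2.4,0,0,0,-1],[3,0,0,0,-1],[3,0,1,0,-1],[3,0,1.5,0,-1]]]' >/dev/null; python3 -m creep '[[[0,0,0,0,-1],[0,0,0,0,-1]]]' >/dev/null; python3 -c "
from h import *
import cv2
tell();p=telemetry.sense()['eef_pos'];print(proj('scene',p), [proj('scene',p+[0,0,d]) for d in (.01,.02,.03)])
print('start',proj('scene',[.1823,.545,.204]),proj('scene',[.1823,.545,.217]))
snap('scene','s5',(190,120,290,220),6)
im=cv2.imread('pics/s5.png');a=cv2.resize(cv2.imread('pics/s1.png')[0:70,220:310],None,fx=6,fy=6)
a=cv2.convertScaleAbs(a,alpha=2,beta=20);im=cv2.convertScaleAbs(im,alpha=2,beta=20)
c=np.zeros((600,1140,3),np.uint8);c[:,:600]=im;c[:420,600:]=a;cv2.imwrite('pics/s5.png',cv2.resize(c,(798,420)))"
```

```text
t 3.4 rel mm [-87.3  36.9 177.2] F [-0.6  0.1  0.2] turn err -0.0 w 0.0
(np.float64(231.74208056746426), np.float64(220.18050617243836)) [(np.float64(231.188617514783), np.float64(216.98983786669692)), (np.float64(230.628005492198), np.float64(213.7588192381001)), (np.float64(230.0601019147481), np.float64(210.48666114993688))]
start (np.float64(269.3376003527289), np.float64(64.30737092288976)) (np.float64(269.0159928263179), np.float64(60.125109804751276))
```

View pics/s5.png

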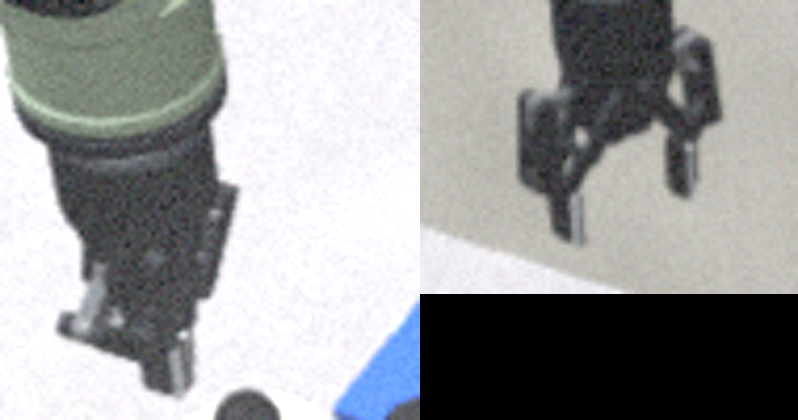

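Shut fingertips appear at scene pixel (229.3,213.6), but the reported TCP projects to (231.7,220.2). So the real tips sit about 20 mm above the reported TCP, and the first pass probably went over the knob. I'll lower further and push again.

```bash
python3 -m creep '[[[0,0,0.6,0,-1],[0,0,1.1,0,-1],[-0.4,0,1.1,0,-1],[-0.8,0,1.1,0,-1],[-1.2,0,1.1,0,-1]]]' >/dev/null; python3 -c "from h import *; tell()"
python3 -m creep '[[[-0.3,0,0,0,-1],[-0.6,0,0,0,-1],[-0.9,0,0,0,-1]]]' >/dev/null; python3 -c "from h import *; tell()"
python3 -m creep '[[[-0.3,0,0,0,-1],[-0.6,0,0,0,-1],[-0.9,0,0,0,-1]]]' >/dev/null; python3 -c "from h import *; tell()"
```

```text
t 3.8 rel mm [-74.8  36.9 166.3] F [0.2 0.5 0.1] turn err -0.0 w -0.0
t 4.1 rel mm [-66.6  36.9 166.3] F [-5.8 -0.4  2.7] turn err -0.0 w 0.0
t 4.3 rel mm [-57.3  36.8 166.3] F [-3.9  0.1  2.7] turn err -0.0 w 0.0
```

Contact at about -70 with 4–6 N. I'll continue to neutral.

```bash
cat >> h.py <<'E'
def knob(u,v):
    c,r=ray("scene",u,v); P=G+[0,0,.05]; r=r/np.linalg.norm(r); o=c-P
    b=o@r; D=b*b-(o@o-.16**2)
    for s in (-b-np.sqrt(D),): 
        k=RR.inv().apply(o+r*s); print("knob mm",np.round(1000*k[:2],1),"lever %.3f cross %.3f"%(np.arctan2(k[0],k[2]),np.arctan2(-k[1],k[2])))
E
python3 -m creep '[[[-0.5,0,0,0,-1],[-1,0,0,0,-1],[-1.5,0,0,0,-1],[-2,0,0,0,-1],[-2.4,0,0,0,-1]]]' >/dev/null; python3 -c "from h import *; tell();snap('scene','s6',(200,170,320,260),6)"
```

```text
t 4.7 rel mm [-32.8  36.9 166.3] F [-3.3  0.7  3. ] turn err -0.0 w -0.0
```

View pics/s6.png

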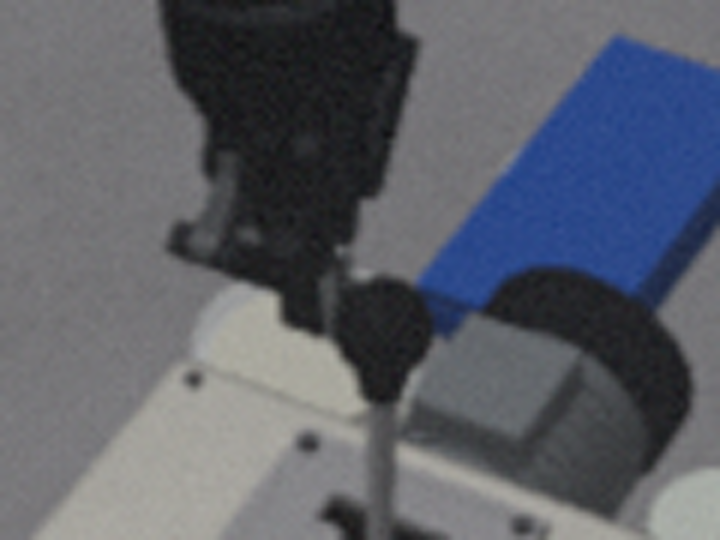

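Knob centre at crop (386,327), which is scene pixel (264,224). The fingers touch its front side.

```bash
python3 -c "
from h import *
knob(200+(386-2.5)/6,170+(327-2.5)/6); knob(180+(275-1.5)/4,170+(205-1.5)/4)"
```

```text
knob mm [-3.2 35.2] lever -0.020 cross -0.222
knob mm [-39.7  32.3] lever -0.256 cross -0.210
```

```bash
python3 -m creep '[[[-0.2,0,0,0,-1],[-0.4,0,0,0,-1],[-0.4,0,0,0,-1],[1.5,0,0,0,-1],[3.5,0,0,0,-1]]]' >/dev/null; python3 -m creep '[[[0.5,2,0,0,-1],[0.5,4.8,0,0,-1],[0,4.8,0,0,-1],[-3,4.8,0,0,-1],[-6,4.8,0,0,-1]]]' >/dev/null
python3 -m creep '[[[0,0,0,0,-1],[0,0,0,0,-1]]]' >/dev/null; python3 -c "from h import *; tell([0,80,166])"
```

```text
t 5.8 rel mm [ -7.6  84.9 165.9] F [-1.1  0.4 -0.1] turn err -0.0 w -0.0
shift cm [-0.76 -0.49 -0.01]
```

```bash
python3 -m creep '[[[-0.8,-0.5,0,0,-1],[-0.8,-1,0,0,-1],[-0.8,-1.4,0,0,-1],[-0.8,-1.8,0,0,-1],[-0.8,-2.2,0,0,-1]]]' >/dev/null;  python3 -c "from h import *; tell()"; python3 -m creep '[[[0,-0.4,0,0,-1],[0,-0.8,0,0,-1],[0,-1.2,0,0,-1]]]' >/dev/null; python3 -c "from h import *; tell();snap('scene','s7',(200,170,320,260),6)"
```

```text
t 6.2 rel mm [ -0.6  63.  166.6] F [-0.3  4.8  4.1] turn err -0.0 w -0.0
t 6.5 rel mm [ -0.4  50.8 166.5] F [-0.3  4.   4.9] turn err -0.0 w 0.0
```

View pics/s7.png

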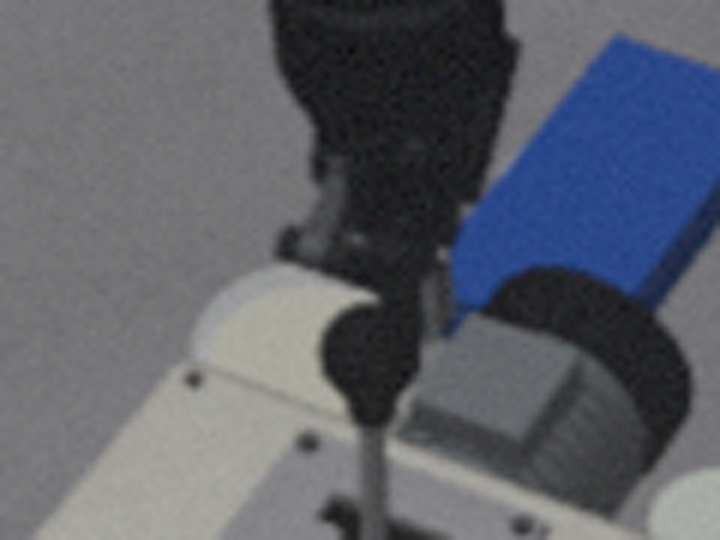

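Knob at crop (369,350). It's moving across, with the fingers behind it on the motor side.

```bash
python3 -c "
from h import *
knob(200+(369-2.5)/6,170+(350-2.5)/6)"
python3 -m creep '[[[0,-0.5,0,0,-1],[0,-1,0,0,-1],[0,-1.5,0,0,-1],[0,-2,0,0,-1],[0,-2.5,0,0,-1]]]' >/dev/null; python3 -c "from h import *; tell()"
```

```text
knob mm [-1.7 21.2] lever -0.010 cross -0.133
t 6.9 rel mm [ -0.4  25.3 166.3] F [-0.4  4.2  4.2] turn err -0.0 w -0.0
```

```bash
python3 -m creep '[[[0,-0.7,0,0,-1],[0,-1.4,0,0,-1],[0,-2.1,0,0,-1],[0,-2.6,0,0,-1],[0,-3.1,0,0,-1]]]' >/dev/null; python3 -c "from h import *; tell();snap('scene','s8',(200,170,320,260),6)"
```

```text
t 7.3 rel mm [ -0.6  -5.8 166.1] F [ 0.1  2.9 -2.7] turn err 0.0 w -0.0
```

View pics/s8.png

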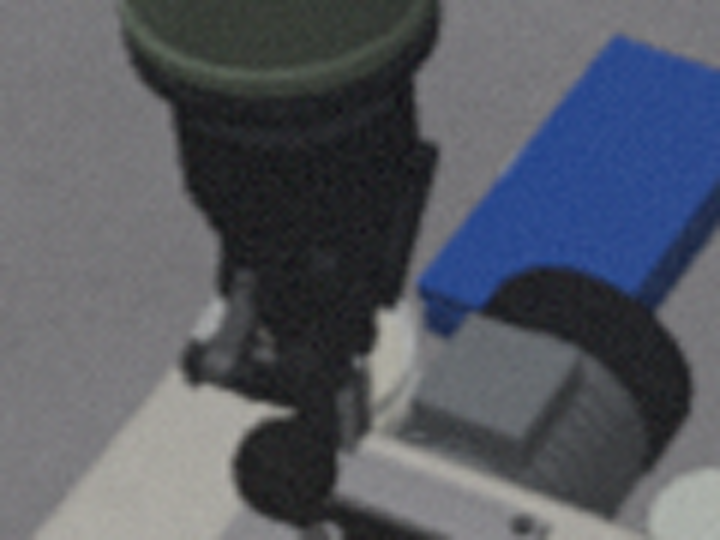

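Knob at crop (284,470).

```bash
python3 -c "
from h import *
knob(200+(284-2.5)/6,170+(470-2.5)/6)"
```

```text
knob mm [ -1.1 -36.6] lever -0.007 cross 0.231
```

```bash
python3 -m creep '[[[0,2,0,0,-1],[0,2.5,0,0,-1],[3,2.5,0,0,-1],[5.5,2.5,0,0,-1],[5.5,2.5,0,0,-1]]]' >/dev/null; python3 -m creep '[[[0,-2,0,0,-1],[0,-4,0,0,-1],[0,-5.5,0,0,-1],[0,-5.5,0,0,-1],[-1.2,-5.5,0,0,-1]]]' >/dev/null;python3 -c "from h import *; tell()"
```

```text
t 8.2 rel mm [-44.6 -36.2 166.4] F [-0.6  0.3 -0.2] turn err 0.001 w 0.0
```

```bash
python3 -m creep '[[[-0.5,0,0,0,-1],[-1,0,0,0,-1],[-1.5,0,0,0,-1],[-2,0,0,0,-1],[-2.4,0,0,0,-1]]]' >/dev/null; python3 -c "from h import *; tell()"
python3 -m creep '[[[-0.4,0,0,0,-1],[-0.8,0,0,0,-1],[-1.2,0,0,0,-1]]]' >/dev/null;python3 -c "from h import *; tell()"
```

```text
t 8.6 rel mm [-19.2 -35.  166.3] F [-3.4 -0.7  2.3] turn err -0.0 w -0.0
t 8.9 rel mm [ -7.1 -35.1 166.3] F [-3.9  0.   0.9] turn err -0.0 w -0.0
```

```bash
python3 -m creep '[[[-0.5,0,0,0,-1],[-1,0,0,0,-1],[-1.5,0,0,0,-1],[-1.9,0,0,0,-1]]]' >/dev/null; python3 -c "from h import *; tell()"
python3 -m creep '[[[-0.15,0,0,0,-1],[-0.3,0,0,0,-1]]]' >/dev/null;python3 -c "from h import *; tell()"
```

```text
t 9.2 rel mm [ 12.  -35.  166.1] F [-3.3  0.9 -2.6] turn err -0.0 w -0.0
t 9.4 rel mm [ 14.6 -35.  166.1] F [-5.3  1.4 -3.3] turn err -0.0 w -0.0
```

```bash
for i in 1 2; do python3 -m creep '[[[-0.1,0,0,0,-1],[-0.2,0,0,0,-1],[-0.2,0,0,0,-1]]]' >/dev/null;python3 -c "from h import *; tell()"; done
```

```text
t 9.6 rel mm [ 15.7 -35.1 166. ] F [-7.3  1.3 -4.2] turn err -0.0 w 0.0
t 9.9 rel mm [ 16.7 -35.1 165.8] F [-14.3   1.5  -2.2] turn err -0.0 w 0.0
```

```bash
python3 -m creep '[[[-0.1,0,0,0,-1],[-0.2,0,0,0,-1],[-0.2,0,0,0,-1]]]' >/dev/null;python3 -c "from h import *; tell()"; python3 -m creep '[[[1,0,0,0,-1],[3,0,0,0,-1],[6,0,0,0,-1],[9.5,0,0,0,-1],[11,0,-2,0,-1]]]' >/dev/null
python3 -m creep '[[[1.5,3.5,-3,0,-1],[1.5,7,-5,0,-1],[1.5,11,-5,0,-1],[1.5,15,-5,0,-1],[1.5,19,-5,0,-1]]]' >/dev/null
python3 -m creep '[[[0,0,0,0,-1],[0,0,0,0,-1],[0,0,0,0,-1]]]' >/dev/null
python3 -c "from h import *; tell();snap('top','t9',(280,180,600,360),2.4)"
```

```text
t 10.1 rel mm [ 17.5 -35.2 165.6] F [-22.    0.9   0.8] turn err -0.0 w 0.0
t 11.2 rel mm [-104.1  154.7  236.5] F [ 0.5 -0.6  0.2] turn err -0.0 w 0.0
```

View pics/t9.png

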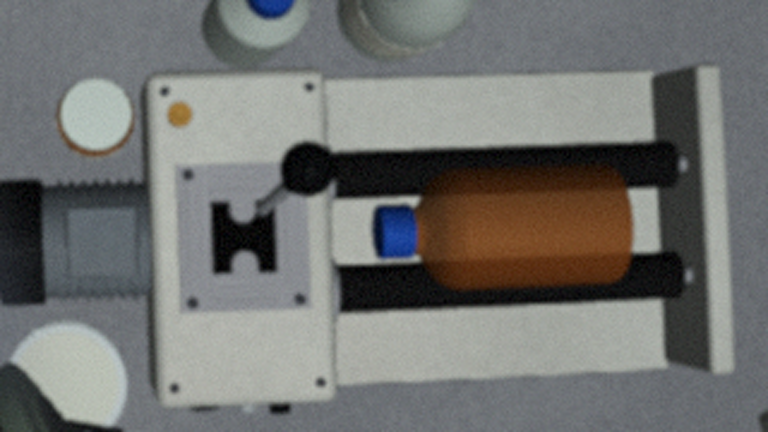

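Knob is at crop (308,168), with the stalk in the back slot on the roller side and the bottle unmoved. I'll check the numbers and hand in.

```bash
python3 -c "
from h import *
p=atz('top',280+(308-.7)/2.4,180+(168-.7)/2.4,.2);k=RR.inv().apply(p-G)*1000;print(k)
if abs(k[0]-44)<5 and abs(k[1]+34)<6: print(manip.hand_in())"
```

```text
[ 44.09325297 -33.60775819 200.        ]
the job is handed in; nothing more can be done
None
```

The gear lever is fully home in slow gear, pushed only with shut fingers and without entering either other gear; the knob measures 44 mm back and 34 mm to the roller side, the bottle is still on the rollers, and the job is handed in.

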